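Tip the soap out of the flap caddy into the packing tray

TASK

Pack the soap for a parcel: slide the empty plywood tray squarely up to the front of the caddy's stand, under the spout lip. Then tip the caddy forward by its tall back board just far enough that its flap swings open and all three bars of soap slide out into the tray, without letting it topple over forward. Ease the caddy gently back down to rest with its flap closed and leave the soap lying in the tray there; do not disturb the other things on the table.

Things in the scene. Friction and masses are not known exactly. Their poses are not given: they have to be found in the camera images.
- stand: Fixed dark-steel stand of the caddy, base 140 x 170 mm. Origin: on the table, midway, vertically below the caddy's pivot, which is 80 mm up. x points out of the caddy's mouth (pouring side), y along the pivot, z up. Front edge at x = 0, rear at x = -140 mm; two 6 mm cheeks at y = +-80 mm, 75 mm high, 100 mm beside the pivot.
- caddy (a joint): Tilt of the caddy about its pivot, rad: 0 = at rest, upright; grows as it tips forward (to the stand's +x). Aluminium box, 0.75 kg plus soap. A push of 4 to 7 N on the back board tips it, less as it rises; let go, it rocks back by its own weight, but from about 1.05 rad on it falls forward. The soap starts to slide between 0.3 and 0.5 rad.
- flap (a joint): Swing of the white plastic flap, 124 mm wide, 80 mm high, that closes the caddy's mouth, hinged at the front edge of the roof, rad: 0 = closed, grows as its lower edge swings outwards. It hangs freely: it opens by itself as the caddy tips and closes as it is lowered.
- push_board (a point): Point on the rear face of the caddy's back board, on its middle line, 115 mm above the caddy's floor, 35 mm below the board's top edge; moves with the caddy. The board is 6 mm thick, 138 mm wide; upright, its rear face is at x = -120 mm in the stand's frame and it rises to 230 mm above the table. Push it here to tip the caddy.
- lip (a point): Middle of the spout lip's front edge, upper side, 35 mm ahead of the pivot; moves with the caddy. Upright, in the stand's frame, the caddy box spans x = -120 to 0 mm, 138 mm in y, from its floor 80 mm above the table to its roof at 169 mm (a slot across the roof shows the soap); the floor, a 5 mm sheet, runs on to this lip.
- tray: Loose open plywood packing tray, 170 mm (its x) x 210 mm (its y) outside, 45 mm high, walls and floor 8 mm thick, about 0.35 kg, empty at first. Origin: centre of its underside; z up. At the start its x axis points roughly as the stand's does, away from the caddy.
- tray_center (a point): Centre of the tray, half-way up (22.5 mm above its underside), axes as the tray's. The middle of the wall farther from the caddy is 81 mm along +x from here.
- soap0_center (a point): Centre of bar of soap 1 of 3 in cream wrapping, 84 x 35 x 28 mm (x, y, z), 90 g nominal; at the start the three lie flat side by side on the caddy's floor, long sides along the stand's x.
- soap1_center (a point): Centre of bar of soap 2 of 3 in cream wrapping, 84 x 35 x 28 mm (x, y, z), 90 g nominal; at the start the three lie flat side by side on the caddy's floor, long sides along the stand's x.
- soap2_center (a point): Centre of bar of soap 3 of 3 in cream wrapping, 84 x 35 x 28 mm (x, y, z), 90 g nominal; at the start the three lie flat side by side on the caddy's floor, long sides along the stand's x.
- tape: Bystander: open cardboard core ring lying flat, 100 mm across, 48 mm high; origin at the centre of its underside.
- can: Bystander: food can, 74 mm across, 110 mm tall; origin at the centre of its underside.
- can2: Bystander: wide food can, 84 mm across, 80 mm tall; origin at the centre of its underside.
- detergent: Bystander: white capped bottle, 72 mm across, 190 mm tall; origin at the centre of its underside.
- mug: Bystander: white mug, 80 mm across, 90 mm tall; origin at the centre of its underside.
- brush: Bystander: hand brush lying flat, about 200 mm long.
- carton: Bystander: closed cardboard carton, 100 x 140 x 70 mm; origin at the centre of its underside.
Mind the look-alikes: they are no part of the job. Leave any blue, red or yellow look-alike of the part that bears soap2_center alone.

How it is judged (in metres and radians):
On the way, in this order (a step that is already met when the one before it is completed fails the run):
1. the tray stands under the spout lip, within 3 cm of the stand's front, centred within 5 cm and square within 0.3 rad, with the soap still in the caddy (x of tray_center in the frame of stand between 0.06 and 0.115 m and y of tray_center in the frame of stand between -0.05 and 0.05 m and angle between the x axis of tray and the x axis of stand, either way round below 0.3 rad and angle between tray's own z axis and vertical below 0.1 rad and value of joint caddy below 0.15 rad), for 0.2 s.
2. the caddy has been tipped so that its flap hangs open (value of joint caddy above 0.25 rad and value of joint flap above 0.15 rad), for 0.1 s.
3. all three bars are in the tray (x of soap0_center in the frame of tray between -0.079 and 0.079 m and y of soap0_center in the frame of tray between -0.099 and 0.099 m and z of soap0_center in the frame of tray between 0.008 and 0.07 m and x of soap1_center in the frame of tray between -0.079 and 0.079 m and y of soap1_center in the frame of tray between -0.099 and 0.099 m and z of soap1_center in the frame of tray between 0.008 and 0.07 m and x of soap2_center in the frame of tray between -0.079 and 0.079 m and y of soap2_center in the frame of tray between -0.099 and 0.099 m and z of soap2_center in the frame of tray between 0.008 and 0.07 m), for 0.2 s.
At the end, for the whole second after the job is handed in: All three bars rest inside the tray (centres within its walls, under 70 mm above its underside); the tray stands level before the caddy (centre under 15 cm ahead of the stand and within 7 cm of its middle line); caddy tilt under 0.05 rad, flap under 0.12 rad (all of step 3 and value of joint caddy below 0.05 rad and value of joint flap below 0.12 rad and angle between tray's own z axis and vertical below 0.08 rad and height (world z) of tray below 0.012 m and x of tray_center in the frame of stand below 0.15 m and y of tray_center in the frame of stand between -0.07 and 0.07 m and linear speed of tray below 0.02 m/s and linear speed of each of soap0, soap1, soap2 below 0.03 m/s); the robot touches nothing.
It fails at once if the caddy topples: tipped beyond 1.05 rad (value of joint caddy above 1.05 rad).
It fails at once if the caddy is dropped back: it swings down faster than 2.2 rad/s (velocity of joint caddy below -2.2 rad/s).
It fails at once if a bystander is pushed more than 4 cm or knocked over (distance of any of tape, can, can2, detergent, mug, brush, carton from where it was at the start of the episode above 0.04 m).
It also fails if it takes over 67 s, if anything falls off the work surface, if the arm or the gripper's body presses on something with over 40 N, if the wrist force passes 120 N, or if a joint passes its speed limit or range.

ROBOT

A 7-joint arm with a two-finger parallel gripper is mounted at the origin on the work surface. World frame = base frame: x ahead of the robot, y to its left, z up, the work surface at z = 0. Lengths are in mm, angles in rad, forces in N, time in s.
With the tool pointing down it reaches from about 425 to 1025 mm from the base axis. Payload 3.6 kg.
Tool frame: the origin (TCP) lies at the very end of the fingers, on their centre line; the grasp point (between the pads) lies 19 mm behind it; x points along the fingers, y is the direction in which the jaws open and shut, and the axes are right-handed (so a half turn about x gives the same grasp; the last joint's range is limited). The gripper opens to 85 mm and grips with 20 to 120 N. Pads are 22 mm wide; open, the fingers measure 114 mm over their backs; the gripper's body (76 mm by 85 mm) begins 54 mm behind the grasp point. The pads swing forward as they close: fully open they stand 13 mm farther back than shut.
Start: joints at [-1.244, 0.591, 0.048, 1.609, -0.033, 0.943, -0.034], TCP at [295.49, 662.054, 231.302] pointing down, gripper open.
Joint ranges: [-2.69, 2.69], [-0.47, 2.24], [-1.27, 1.36], [0.19, 2.51], [-1.53, 4.68], [0.08, 2.07], [-3.09, 3.09]. Speed limits (rad/s): [2.57, 2.57, 3.14, 3.14, 3.14, 3.14, 3.14].

INTERFACE

Orientations are given as a 3x3 rotation matrix whose columns are the frame's x, y, z axes.
In Python, from rig import arm gives the robot as it stands. The module is installed in compiled form; this text tells all that it offers.
- The arm moves only by the tool carry_out, never from a script. Its argument "rows" is a list of rows, each a list of 5 numbers: the shift along the tool's x, y, z in mm, then the turn about the tool's x in rad, then the gripper's target within -1 to 1 (shut at 1, half-way at 0, fully open at -1). A call has exactly 8 rows; each row shifts and turns the commanded pose from where the row before left it, along the tool's axes as they then stand; what a row does not reach is not made up. A row lasts 1/8 s, in which the tool goes at most 62.5 mm and 10.7 degrees, less where a joint would pass 70% of its speed; a pose out of reach is approached as far as the arm can. A call with a gripper value outside its range is refused whole. The fingers move at their own pace and stop on an object; "force" is the grip in N (left out, the last holds). Time passes only in rows, so rows that do not move let the fingers close, or fill a call up. It gives the time, the measured TCP pose, the force and the opening at its end, in the units of the state.
- arm.sense(): the state, without advancing time (a new reading comes with each control period).
- arm.read_camera(name): name is "scene" or "top"; returns a dict with "img" (384x512x3 uint8, blue, green, red), "fx", "fy", "cx", "cy" (pixels), "world_from_camera" (4x4, takes a point from camera to world coordinates). Camera axes: x right, y down, z forward; pixel columns grow to the right and rows downward; lengths in mm; the calibration is good to about 2 mm. A picture is of the moment at which its call begins. There is no depth.
- arm.sign_off(): hands the job in, once; it reports no verdict.
Trained networks look in the newest picture that a camera, given by its name, has taken for a name from the list of things; names that differ only in an ending like _2 or _b are one class to them, and where a whole thing is asked for, a point or a joint stands for the part that bears it (a point fixed in the world has none). Each returns a list of dicts, best first, with "score" (0 to 1); they miss things now and then, are a little off and sometimes report something else, mostly with a low value. They report only what shows in the picture. A call takes as long as a camera call. They do not tell look-alikes from the thing itself.
- arm.masks_of(camera, label): "pixels" (384x512 bool, what is visible of it) and "rect" ([left, top, width, height] in pixels, round what is visible of it).
The state is a dict: "clock": time; "qpos": joint angles; "joint_velocities": joint speeds; "joint_efforts": joint torques, N m; "position": TCP position; "tcp_rot": TCP orientation; "contact_force": force on the tool from outside, world axes, zero at the start; "wrist_torque": the same for the moment, N m; "finger_gap": finger opening in mm.
Only numpy, scipy, OpenCV 4.12 (cv2) and the standard library are available. Lean on these libraries where they do the work, as an engineer would, in place of code of your own. Each camera call takes 0.05 s, during which the arm holds its last target.

## Working session

There is one attempt and no reset: what is moved stays moved. The work goes in short steps, Python scripts to look and compute and a tool call to move; the robot and the scene stay as the last step left them, time stands still between calls to the robot, and variables do not carry over. Pictures are saved under pics/ and viewed, and the job is handed in when it is done.

Besides the shell and the picture viewer there is one more tool, called in YAML: its name, and indented under it one key for each argument. carry_out: Moves the arm, as the interface text tells. Its arguments: {"type":"object","properties":{"rows":{"type":"array"},"force":{"type":"number"}},"required":["rows"]}

```bash
mkdir -p pics; ls; python3 - <<'E'
from rig import arm
import cv2,numpy as np
s=arm.sense()
print(s['clock'],s['position'],s['tcp_rot'],s['finger_gap'],s['contact_force'])
for n in ['scene','top']:
    c=arm.read_camera(n)
    cv2.imwrite(f'pics/{n}0.png',c['img'])
    print(n,c['fx'],c['fy'],c['cx'],c['cy'],np.round(c['world_from_camera'],3).tolist())
E
```

```text
pics
0.0 [295.14518292 661.26490981 230.10509283] [[-8.49842584e-04  4.07519223e-01  9.13196233e-01]
 [-2.17356775e-03  9.13193653e-01 -4.07520095e-01]
 [-9.99997277e-01 -2.33122182e-03  1.09699788e-04]] 85.28016136360365 [-1.09297227  0.17573285 -0.29002506]
scene 430.37381111488946 430.37381111488946 261.07276111545434 195.57706538479857 [[-0.62, 0.675, -0.4, 1121.845], [0.784, 0.527, -0.328, 489.973], [-0.011, -0.517, -0.856, 1396.165], [0.0, 0.0, 0.0, 1.0]]
top 403.70626625064455 403.70626625064455 258.3450143219646 200.78099247751723 [[-0.004, -0.995, 0.102, 394.978], [-1.0, 0.005, 0.009, -7.841], [-0.01, -0.102, -0.995, 1284.387], [0.0, 0.0, 0.0, 1.0]]
```

View pics/scene0.png

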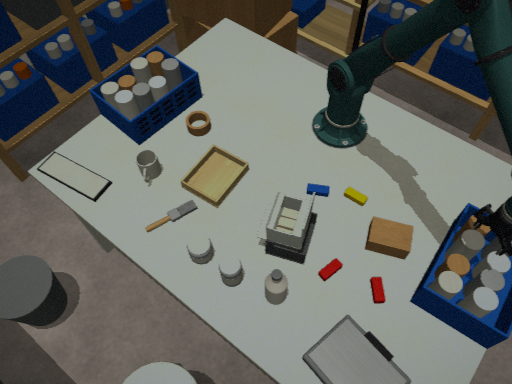

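View pics/top0.png

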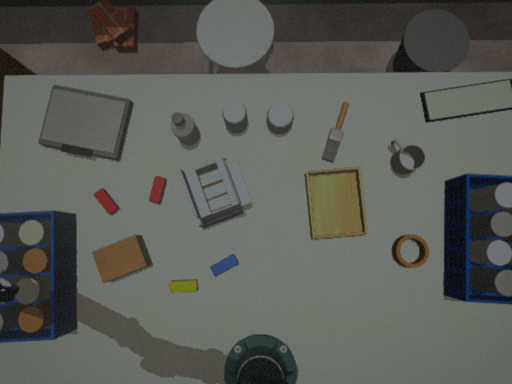

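```bash
python3 - <<'E'
from rig import arm
import cv2,numpy as np
for n in ['scene','top']:
    c=arm.read_camera(n)
    for l in ['stand','caddy','flap','tray','push_board','lip','soap0_center','tape','can','can2','detergent','mug','brush','carton']:
        for r in arm.masks_of(n,l)[:4]:
            p=r['pixels']; ys,xs=np.nonzero(p)
            print(n,l,round(r['score'],2),[round(float(v)) for v in r['rect']],p.sum(),(round(xs.mean(),1),round(ys.mean(),1)) if len(xs) else None)
print(arm.sense()['clock'])
E
```

```text
scene stand 0.59 [257, 194, 63, 71] 2559 (np.float64(288.6), np.float64(228.5))
scene stand 0.56 [259, 192, 54, 52] 1566 (np.float64(286.4), np.float64(221.1))
scene caddy 0.71 [258, 194, 53, 58] 1750 (np.float64(287.0), np.float64(220.3))
scene tray 0.58 [182, 146, 69, 62] 2472 (np.float64(215.2), np.float64(175.3))
scene push_board 0.74 [259, 192, 59, 56] 1662 (np.float64(286.6), np.float64(220.4))
scene lip 0.69 [259, 194, 55, 60] 1758 (np.float64(287.3), np.float64(221.1))
scene lip 0.4 [143, 199, 53, 31] 404 (np.float64(175.0), np.float64(213.9))
scene soap0_center 0.58 [258, 194, 56, 57] 1677 (np.float64(287.0), np.float64(220.9))
scene soap0_center 0.5 [282, 207, 18, 9] 158 (np.float64(289.0), np.float64(213.0))
scene tape 0.94 [188, 113, 23, 23] 448 (np.float64(198.4), np.float64(123.1))
scene tape 0.68 [284, 207, 14, 11] 140 (np.float64(289.7), np.float64(213.4))
scene can 0.8 [189, 234, 25, 28] 611 (np.float64(200.5), np.float64(249.1))
scene can 0.73 [218, 256, 26, 28] 593 (np.float64(231.3), np.float64(270.2))
scene can2 0.8 [189, 234, 25, 28] 611 (np.float64(200.5), np.f
[... 1594 characters left out ...]
))
top can 0.6 [266, 99, 28, 35] 684 (np.float64(279.8), np.float64(117.5))
top can2 0.76 [222, 102, 31, 27] 673 (np.float64(235.2), np.float64(116.2))
top can2 0.6 [266, 99, 28, 35] 684 (np.float64(279.8), np.float64(117.5))
top detergent 0.88 [170, 112, 31, 35] 712 (np.float64(184.4), np.float64(128.2))
top detergent 0.24 [197, 171, 25, 17] 299 (np.float64(210.1), np.float64(177.7))
top mug 0.81 [389, 142, 35, 33] 929 (np.float64(406.4), np.float64(157.6))
top brush 0.71 [322, 104, 26, 57] 555 (np.float64(334.2), np.float64(138.6))
top carton 0.91 [93, 236, 59, 46] 1752 (np.float64(122.0), np.float64(257.8))
top carton 0.45 [306, 166, 61, 71] 3831 (np.float64(335.4), np.float64(202.3))
1.6
```

```bash
python3 - <<'E'
import cv2
a=cv2.imread('pics/top0.png')[90:280,150:380]; cv2.imwrite('pics/topz.png',cv2.resize(a,None,fx=3.4,fy=3.1,interpolation=cv2.INTER_CUBIC) if 0 else cv2.resize(a,None,fx=3.1,fy=3.1,interpolation=cv2.INTER_CUBIC))
a=cv2.imread('pics/scene0.png')[130:310,170:350]; cv2.imwrite('pics/scz.png',cv2.resize(a,None,fx=3.3,fy=3.3,interpolation=cv2.INTER_CUBIC))
E
```

```text
(no output)
```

View pics/topz.png

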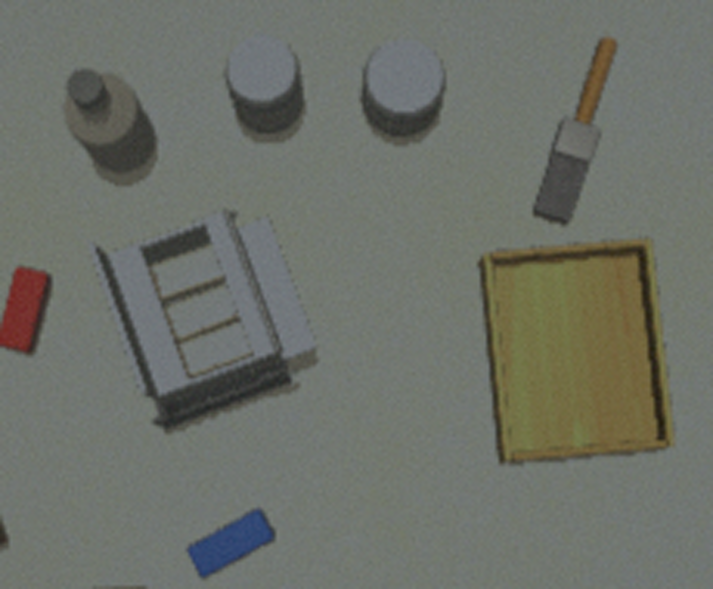

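View pics/scz.png

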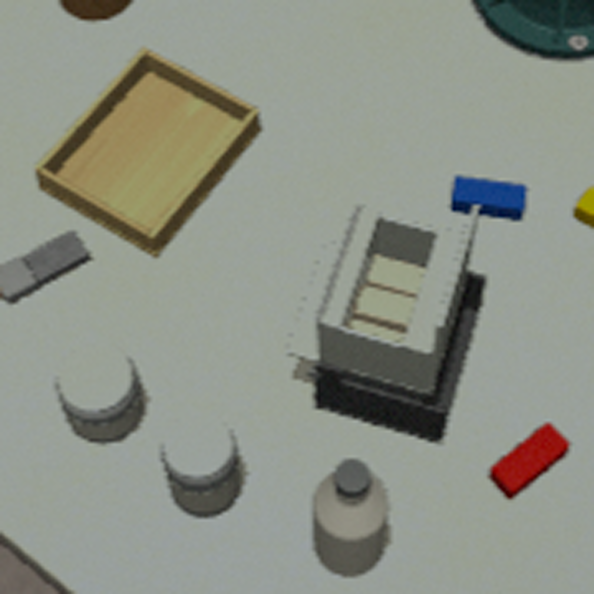

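```bash
cat > h.py <<'E'
import numpy as np,cv2
CAM={'scene':None,'top':None}
def load(arm,n,save=None):
    c=arm.read_camera(n)
    if save: cv2.imwrite(save,c['img'])
    return c
def proj(c,P):
    T=np.linalg.inv(np.array(c['world_from_camera'])); P=np.atleast_2d(P)
    q=P@T[:3,:3].T+T[:3,3]
    return np.c_[c['fx']*q[:,0]/q[:,2]+c['cx'],c['fy']*q[:,1]/q[:,2]+c['cy']]
def ray(c,uv,z):
    M=np.array(c['world_from_camera']); d=M[:3,:3]@np.array([(uv[0]-c['cx'])/c['fx'],(uv[1]-c['cy'])/c['fy'],1]); o=M[:3,3]
    return o+d*(z-o[2])/d[2]
def Tw(p,P):
    P=np.atleast_2d(np.array(P,float)); c,s=np.cos(p[2]),np.sin(p[2])
    return np.c_[p[0]+c*P[:,0]-s*P[:,1],p[1]+s*P[:,0]+c*P[:,1],P[:,2]]
def toloc(p,P):
    P=np.atleast_2d(P); c,s=np.cos(p[2]),np.sin(p[2]); d=P[:,:2]-np.array(p[:2])
    return np.c_[c*d[:,0]+s*d[:,1],-s*d[:,0]+c*d[:,1]]
def box(x0,x1,y0,y1,z0,z1):
    v=np.array([[x,y,z] for x in(x0,x1) for y in(y0,y1) for z in(z0,z1)],float)
    e=[(0,1),(2,3),(4,5),(6,7),(0,2),(1,3),(4,6),(5,7),(0,4),(1,5),(2,6),(3,7)]
    return v,e
def draw(img,c,p,b,col,k,off):
    v,e=b; q=(proj(c,Tw(p,v))-off+.5)*k-.5
    for i,j in e: cv2.line(img,tuple(int(a) for a in np.round(q[i])),tuple(int(a) for a in np.round(q[j])),col,1,cv2.LINE_AA)
E
python3 - <<'E'
from rig import arm
from h import *
from scipy.optimize import least_squares
ct=load(arm,'top'); cs=load(arm,'scene')
k=3.1
U=lambda l:np.array(l,float)/3.1+[150,90]-.34
V=lambda l:np.array(l,float)/3.3+[170,130]-.35
# stand
P=[[-120,69,230],[35,69,80],[35,-69,80],[0,69,169],[0,-69,169]]
u=U([[97,247],[268,218],[316,350],[225,212],[280,352]])
S=[[-140,-85,0],[-140,85,0]]
f=lambda p:(proj(ct,Tw(p,P))-u).ravel()
w0=ray(ct,(225,188),80)
r=least_squares(f,[w0[0],w0[1],-1.3],loss='soft_l1'); print('stand',r.x,np.round(r.fun,1))
st=r.x
# tray: top outer corners z=45
P2=[[-85,105,45],[-85,-105,45],[85,105,45],[85,-105,45]]
u2=U([[484,254],[504,461],[652,240],[671,446]]); 
uv2=V([[260,113],[148,50],[154,240],[38,174]])
f2=lambda p:(np.r_[proj(ct,Tw(p,P2))-u2]).ravel()
w0=ray(ct,(335,203),20); r=least_squares(f2,[w0[0],w0[1],-1.5]); print('tray',r.x,np.round(r.fun,1)); tr=r.x
np.savez('fit.npz',st=st,tr=tr)
print('tray in stand',toloc(st,[[tr[0],tr[1]]]),tr[2]-st[2])
for c,n,o,kk,sh in((ct,'t',(150,90),3.1,(190,230)),(cs,'s',(170,130),3.3,(180,180))):
    im=c['img'][o[1]:o[1]+sh[0],o[0]:o[0]+sh[1]]; im=cv2.resize(im,None,fx=kk,fy=kk,interpolation=cv2.INTER_CUBIC)
    for b,col in((box(-120,0,-69,69,80,169),(0,255,0)),(box(-120,-114,-69,69,80,230),(0,255,255)),(box(0,35,-69,69,75,80),(255,255,0)),(box(-140,0,-85,85,0,6),(0,0,255))): draw(im,c,st,b,col,kk,o)
    draw(im,c,tr,box(-85,85,-105,105,0,45),(255,0,255),kk,o)
    cv2.imwrite(f'pics/ov_{n}.png',im)
for l,u_,z in(('tape',(410.4,250.1),24),('can',(235,114.5),110),('can2',(280,114),80),('det',(179,119),190),('mug',(406,155),90),('brushtip',(329,160),10),('brush_top',(346,104),10),('carton',(122,258),70),('blue',(224,265),15),('redR',(158,190),15)):
    w=ray(ct,u_,z); print(l,np.round(w),np.round(toloc(st,w[None])))
E
```

```text
stand [565.63887143  78.32551467  -1.20976391] [-3.  -0.1  0.2  0.   0.9 -0.3  0.4 -0.1 -0.1  0.4]
tray [ 515.55849412 -235.23674441   -1.49577226] [-0.4 -0.6 -0.6  0.3 -0.  -0.5  1.   0.7]
tray in stand [[ 275.65731931 -157.61464661]] -0.28600835092813104
tape [ 368. -465.   24.] [[ 439. -377.]]
can [775.  72. 110.] [[ 80. 193.]]
can2 [785. -64.  80.] [[210. 155.]]
det [737. 223. 190.] [[-75. 211.]]
mug [ 653. -440.   90.] [[ 515. -101.]]
brushtip [ 655. -222.   10.] [[313. -22.]]
brush_top [ 839. -282.   10.] [[433. 129.]]
carton [349. 412.  70.] [[-389.  -85.]]
blue [324. 112.  15.] [[-117. -214.]]
redR [561. 323.  15.] [[-231.   82.]]
```

View pics/ov_t.png

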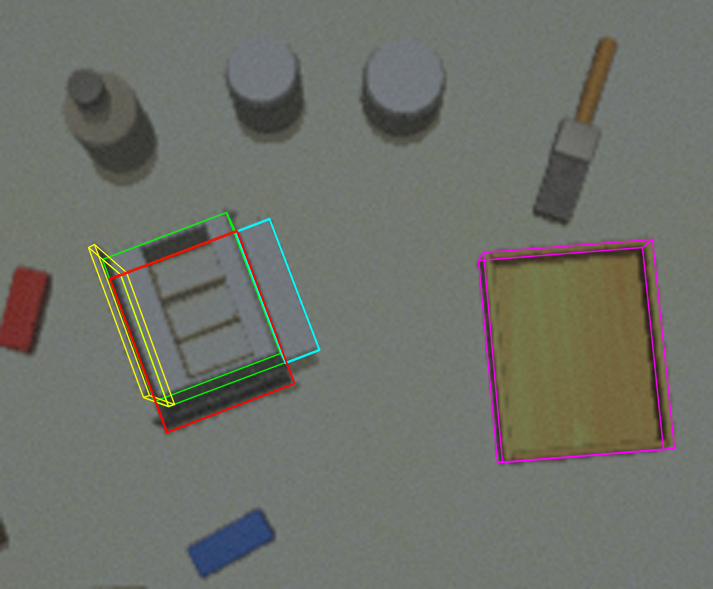

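View pics/ov_s.png

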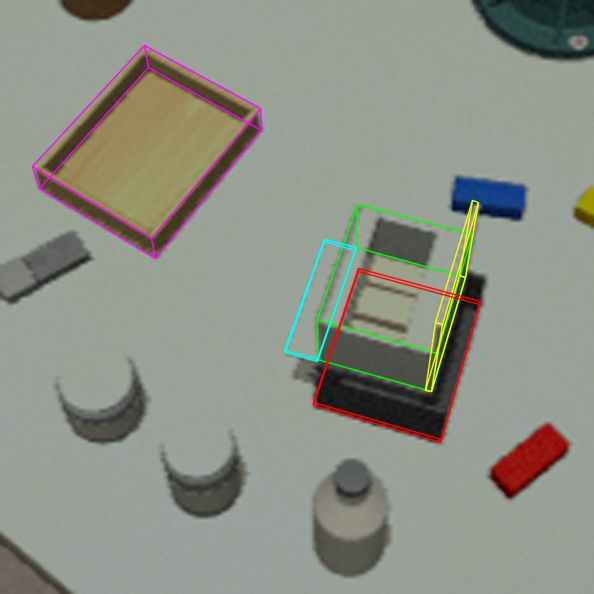

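```bash
cat > plan.py <<'E'
import numpy as np
def plan(s,wps,grip=-1,rd=(1,3)):
    """wps: list of (x,y,z,yaw of tool y axis,nrows)."""
    p=np.array(s['position']); R=np.array(s['tcp_rot']); yaw=np.arctan2(R[1,1],R[0,1]); rows=[]
    for x,y,z,yw,n in wps:
        t=np.array([x,y,z]); p0=p.copy(); y0=yaw; dy=yw-y0
        for i in range(1,n+1):
            tgt=p0+(t-p0)*i/n; ty=y0+dy*i/n
            X=np.array([0,0,-1.]);Y=np.array([np.cos(yaw),np.sin(yaw),0]);Z=np.cross(X,Y)
            d=tgt-p; row=[round(float(v@d),rd[0]) for v in(X,Y,Z)]+[round(float(-(ty-yaw)),rd[1]),grip]
            row=[v+0.0 for v in row]; rows.append(row)
            p=p+X*row[0]+Y*row[1]+Z*row[2]; yaw-=row[3]
    while len(rows)%8: rows.append([0,0,0,0,grip])
    for i in range(0,len(rows),8): print(rows[i:i+8])
    print('end',np.round(p,1),round(yaw,3))
    return rows
E
python3 - <<'E'
from rig import arm
from plan import plan
import numpy as np
s=arm.sense(); print(s['clock'],s['position'])
yt=-1.496
plan(s,[(300,655,330,1.0,2),(470,130,330,0,11),(521.6,-316,150,yt,11)],rd=(0,2))
E
```

```text
1.7 [295.49103929 662.06155985 231.30292158]
[[-49.0, -2.0, 3.0, 0.08, -1.0], [-50.0, -2.0, 4.0, 0.07, -1.0], [0.0, -32.0, 39.0, 0.09, -1.0], [0.0, -28.0, 41.0, 0.09, -1.0], [0.0, -25.0, 44.0, 0.09, -1.0], [0.0, -20.0, 46.0, 0.09, -1.0], [0.0, -16.0, 47.0, 0.1, -1.0], [0.0, -11.0, 49.0, 0.09, -1.0]]
[[0.0, -7.0, 50.0, 0.09, -1.0], [0.0, -3.0, 50.0, 0.09, -1.0], [0.0, 2.0, 50.0, 0.09, -1.0], [0.0, 7.0, 50.0, 0.09, -1.0], [0.0, 11.0, 49.0, 0.09, -1.0], [16.0, 5.0, 41.0, 0.14, -1.0], [17.0, 10.0, 39.0, 0.13, -1.0], [16.0, 15.0, 38.0, 0.14, -1.0]]
[[17.0, 21.0, 35.0, 0.13, -1.0], [16.0, 25.0, 33.0, 0.14, -1.0], [16.0, 29.0, 28.0, 0.14, -1.0], [17.0, 33.0, 25.0, 0.13, -1.0], [16.0, 35.0, 20.0, 0.14, -1.0], [17.0, 38.0, 14.0, 0.13, -1.0], [16.0, 40.0, 10.0, 0.14, -1.0], [16.0, 41.0, 4.0, 0.14, -1.0]]
end [ 521.3 -316.5  150.3] -1.499
```

carry_out:
  rows:
    - [-49,-2,3,0.08,-1]
    - [-50,-2,4,0.07,-1]
    - [0,-32,39,0.09,-1]
    - [0,-28,41,0.09,-1]
    - [0,-25,44,0.09,-1]
    - [0,-20,46,0.09,-1]
    - [0,-16,47,0.1,-1]
    - [0,-11,49,0.09,-1]
  force: 60

```text
clock: 2.7
position: [393.3, 367.8, 330.6]
tcp_rot: [[0.0, 0.901, 0.433], [0.001, 0.433, -0.901], [-1.0, 0.001, -0.0]]
contact_force: [0.0, -0.5, 1.1]
finger_gap: 85.1
```

carry_out:
  rows:
    - [0,-7,50,0.09,-1]
    - [0,-3,50,0.09,-1]
    - [0,2,50,0.09,-1]
    - [0,7,50,0.09,-1]
    - [0,11,49,0.09,-1]
    - [16,5,41,0.14,-1]
    - [17,10,39,0.13,-1]
    - [16,15,38,0.14,-1]

```text
clock: 3.7
position: [483.9, 7.3, 281.2]
tcp_rot: [[0.001, 0.916, -0.402], [0.0, -0.402, -0.916], [-1.0, 0.001, -0.001]]
contact_force: [0.6, 0.3, -0.3]
finger_gap: 85.3
```

carry_out:
  rows:
    - [17,21,35,0.13,-1]
    - [16,25,33,0.14,-1]
    - [16,29,28,0.14,-1]
    - [17,33,25,0.13,-1]
    - [16,35,20,0.14,-1]
    - [17,38,14,0.13,-1]
    - [16,40,10,0.14,-1]
    - [16,41,4,0.14,-1]

```text
clock: 4.7
position: [521.9, -317.7, 149.8]
tcp_rot: [[0.001, 0.068, -0.998], [0.0, -0.998, -0.068], [-1.0, -0.0, -0.001]]
contact_force: [0.5, 0.5, 0.2]
finger_gap: 85.2
```

carry_out:
  rows:
    - [40,-1,0,0,-1]
    - [40,-1,0,0,-1]
    - [30,0,0,0,-1]
    - [16,0,0,0,-1]
    - [0,0,0,0,1]
    - [0,0,0,0,1]
    - [0,0,0,0,1]
    - [0,0,0,0,1]
  force: 60

```text
clock: 5.7
position: [521.7, -314.9, 25.2]
tcp_rot: [[0.001, 0.072, -0.997], [-0.001, -0.997, -0.072], [-1.0, 0.001, -0.001]]
contact_force: [-0.5, -2.6, 4.4]
finger_gap: 12.0
```

```bash
python3 - <<'E'
from rig import arm
from h import *
c=load(arm,'top'); s=arm.sense(); print(s['clock'],s['position'],s['finger_gap'],s['contact_force'])
a=c['img'][90:280,150:450]; cv2.imwrite('pics/t1.png',cv2.resize(a,None,fx=2.6,fy=2.6,interpolation=cv2.INTER_CUBIC))
E
```

```text
5.75 [ 521.72289745 -315.41549971   25.41206453] 6.544189748028409 [-0.3661266  -1.8130485   0.62226912]
```

View pics/t1.png

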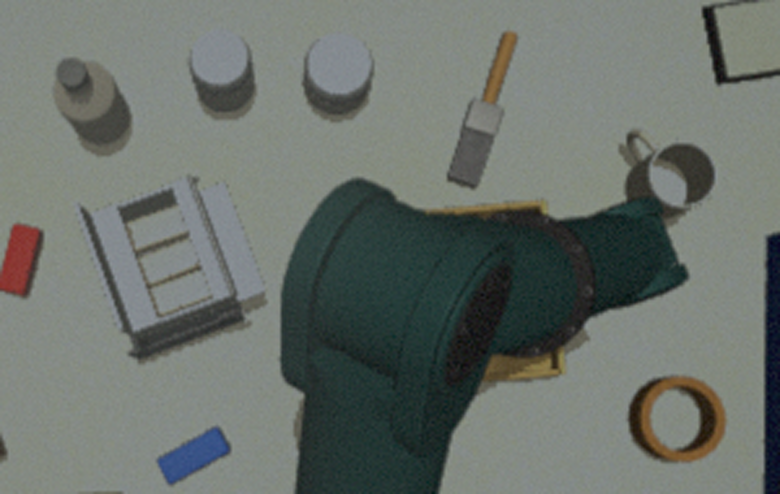

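carry_out:
  rows:
    - [0,0,0,0,1]
    - [0,0,0,0,1]
    - [0,0,0,0,1]
    - [0,-10,0,0,1]
    - [0,-20,0,0,1]
    - [0,-20,0,0,1]
    - [0,-20,0,0,1]
    - [0,-10,0,0,1]

```text
clock: 6.75
position: [516.5, -236.0, 25.3]
tcp_rot: [[0.003, 0.071, -0.997], [-0.005, -0.997, -0.071], [-1.0, 0.005, -0.003]]
contact_force: [0.8, -4.5, 3.9]
finger_gap: 6.3
```

```bash
python3 - <<'E'
from rig import arm
from h import *
c=load(arm,'scene'); s=arm.sense(); print(s['clock'],s['position'],s['finger_gap'],s['contact_force'])
a=c['img'][90:310,120:350]; cv2.imwrite('pics/s1.png',cv2.resize(a,None,fx=2.6,fy=2.6,interpolation=cv2.INTER_CUBIC))
E
```

```text
6.8 [ 516.4209233  -234.91224433   25.338727  ] 6.362572126778017 [-0.2232748  -2.75757471  5.67356724]
```

View pics/s1.png

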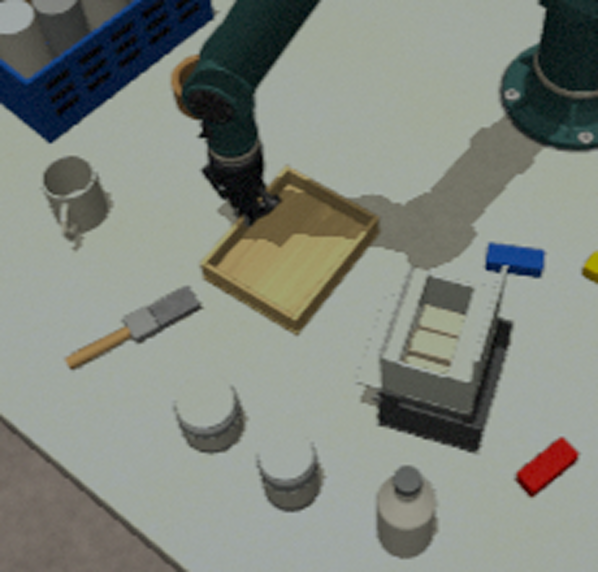

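```bash
python3 - <<'E'
from rig import arm
from plan import plan
s=arm.sense(); print(s['clock'],s['position'])
plan(s,[(518,-180,25,-1.499,3),(609.6,-151,25,-1.21,5),(613.6,-90.7,25,-1.21,4)],grip=1,rd=(0,2))
E
```

```text
6.8 [ 516.4209233  -234.91224433   25.338727  ]
[[0.0, -18.0, -2.0, 0.0, 1.0], [0.0, -18.0, -2.0, 0.0, 1.0], [0.0, -19.0, -2.0, 0.0, 1.0], [0.0, -4.0, -19.0, -0.06, 1.0], [0.0, -4.0, -18.0, -0.06, 1.0], [0.0, -2.0, -19.0, -0.05, 1.0], [0.0, -1.0, -19.0, -0.06, 1.0], [0.0, 0.0, -20.0, -0.06, 1.0]]
[[0.0, -14.0, -6.0, 0.0, 1.0], [0.0, -14.0, -6.0, 0.0, 1.0], [0.0, -13.0, -7.0, 0.0, 1.0], [0.0, -14.0, -6.0, 0.0, 1.0], [0, 0, 0, 0, 1], [0, 0, 0, 0, 1], [0, 0, 0, 0, 1], [0, 0, 0, 0, 1]]
end [613.9 -90.6  25.3] -1.209
```

carry_out:
  rows:
    - [0,-18,-2,0,1]
    - [0,-18,-2,0,1]
    - [0,-19,-2,0,1]
    - [0,-4,-19,-0.06,1]
    - [0,-4,-18,-0.06,1]
    - [0,-2,-19,-0.05,1]
    - [0,-1,-19,-0.06,1]
    - [0,0,-20,-0.06,1]

```text
clock: 7.8
position: [602.5, -153.0, 25.3]
tcp_rot: [[-0.009, 0.353, -0.936], [-0.0, -0.936, -0.353], [-1.0, -0.003, 0.009]]
contact_force: [-10.7, -3.7, 16.8]
finger_gap: 6.2
```

```bash
python3 - <<'E'
from rig import arm
from h import *
f=np.load('fit.npz'); st=f['st']
c=load(arm,'scene'); s=arm.sense(); p=s['position']; R=s['tcp_rot']; print(s['clock'],p,np.arctan2(R[1,1],R[0,1]),s['finger_gap'],s['contact_force'],toloc(st,p[None]))
a=c['img'][90:310,120:350]; a=cv2.resize(a,None,fx=2.6,fy=2.6,interpolation=cv2.INTER_CUBIC)
tr=np.r_[p[:2]-81*R[:2,1],np.arctan2(R[1,1],R[0,1])]
draw(a,c,tr,box(-85,85,-105,105,0,45),(255,0,255),2.6,(120,90))
cv2.imwrite('pics/s2.png',a)
E
```

```text
7.85 [ 607.19360994 -151.2273079    25.36048868] -1.2053778370156893 6.1784244546207505 [-4.88265625 -1.65390605 11.98174521] [[229.43296374 -42.21148882]]
```

View pics/s2.png

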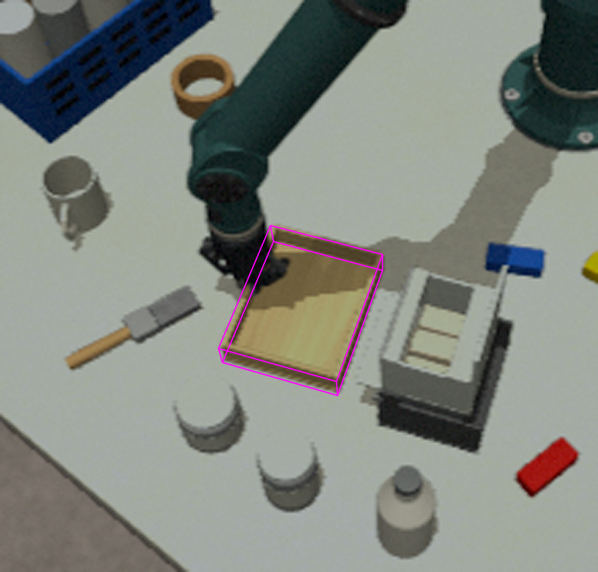

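carry_out:
  rows:
    - [0,-14,-7,0,1]
    - [0,-14,-7,0,1]
    - [0,-14,-7,0,1]
    - [0,-13,-6,0,1]
    - [0,0,0,0,1]
    - [0,0,0,0,1]
    - [0,0,0,0,-1]
    - [0,0,0,0,-1]

```text
clock: 8.85
position: [613.8, -88.1, 23.6]
tcp_rot: [[-0.002, 0.355, -0.935], [0.002, -0.935, -0.355], [-1.0, -0.002, 0.001]]
contact_force: [-0.6, 0.2, 0.4]
finger_gap: 42.3
```

carry_out:
  rows:
    - [0,0,0,0,-1]
    - [0,0,0,0,-1]
    - [-30,0,0,0,-1]
    - [-50,0,0,0,-1]
    - [-50,0,0,0,-1]
    - [-50,0,0,0,-1]
    - [-50,0,0,0,-1]
    - [-50,0,0,0,-1]

```text
clock: 9.85
position: [614.3, -89.6, 305.8]
tcp_rot: [[-0.0, 0.354, -0.935], [0.0, -0.935, -0.354], [-1.0, -0.001, 0.0]]
contact_force: [0.0, 1.0, -0.5]
finger_gap: 85.3
```

```bash
python3 - <<'E'
from rig import arm
from h import *
f=np.load('fit.npz'); st=f['st']
c=load(arm,'scene'); s=arm.sense(); p=s['position']; R=s['tcp_rot']; print(s['clock'],p,np.arctan2(R[1,1],R[0,1]),s['finger_gap'],s['contact_force'],toloc(st,p[None]))
a=c['img'][90:310,120:350]; a=cv2.resize(a,None,fx=2.6,fy=2.6,interpolation=cv2.INTER_CUBIC)
tr=np.r_[Tw(st,[[93,-15,0]])[0,:2],st[2]]
draw(a,c,tr,box(-85,85,-105,105,0,45),(255,0,255),2.6,(120,90))
draw(a,c,st,box(-140,0,-85,85,0,6),(0,0,255),2.6,(120,90))
cv2.imwrite('pics/s3.png',a)
E
```

```text
9.9 [618.07541112 -91.62504642 312.7516386 ] -1.2098376766224999 85.3213914754634 [ 0.66081491 -1.90526683  2.51103023] [[177.51699363 -10.97728934]]
```

View pics/s3.png

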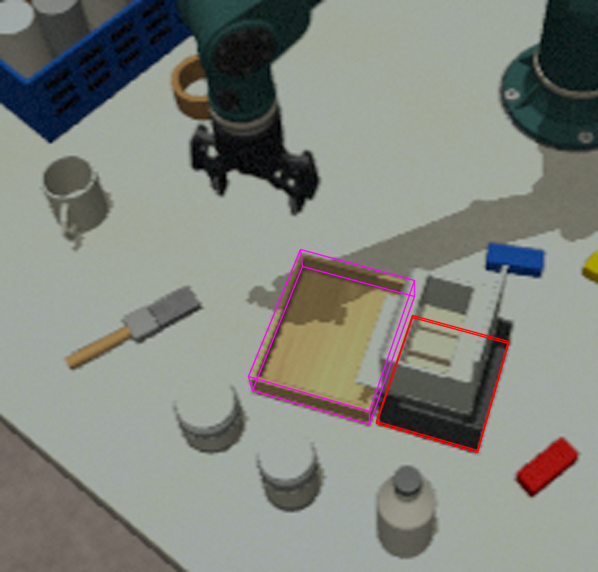

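```bash
python3 - <<'E'
from rig import arm
from plan import plan
from h import *
st=np.load('fit.npz')['st']
s=arm.sense()
a=Tw(st,[[0,-40,340],[-175,0,320]])
print(a)
plan(s,[(*a[0],-0.45,5),(*a[1],st[2]+np.pi/2,6),(a[1][0],a[1][1],195,st[2]+np.pi/2,5)],grip=1,rd=(0,2))
E
```

```text
[[528.21756613  64.19590357 340.        ]
 [503.82182288 242.04372535 320.        ]]
[[-5.0, -36.0, 6.0, -0.15, 1.0], [-6.0, -35.0, 0.0, -0.15, 1.0], [-5.0, -36.0, -5.0, -0.16, 1.0], [-6.0, -35.0, -10.0, -0.15, 1.0], [-5.0, -32.0, -16.0, -0.15, 1.0], [3.0, -17.0, -25.0, -0.14, 1.0], [4.0, -12.0, -27.0, -0.13, 1.0], [3.0, -10.0, -28.0, -0.14, 1.0]]
[[3.0, -5.0, -30.0, -0.13, 1.0], [3.0, -1.0, -30.0, -0.14, 1.0], [4.0, 2.0, -29.0, -0.13, 1.0], [25.0, 0.0, 0.0, 0.0, 1.0], [25.0, 0.0, 0.0, 0.0, 1.0], [25.0, 0.0, 0.0, 0.0, 1.0], [25.0, 0.0, 0.0, 0.0, 1.0], [25.0, 0.0, 0.0, 0.0, 1.0]]
end [503.7 241.7 194.8] 0.36
```

carry_out:
  rows:
    - [-5,-36,6,-0.15,1]
    - [-6,-35,0,-0.15,1]
    - [-5,-36,-5,-0.16,1]
    - [-6,-35,-10,-0.15,1]
    - [-5,-32,-16,-0.15,1]
    - [3,-17,-25,-0.14,1]
    - [4,-12,-27,-0.13,1]
    - [3,-10,-28,-0.14,1]

```text
clock: 10.9
position: [511.8, 155.6, 321.0]
tcp_rot: [[-0.0, 0.999, -0.035], [0.0, -0.035, -0.999], [-1.0, -0.0, -0.0]]
contact_force: [-0.0, -0.6, 0.1]
finger_gap: 0.1
```

carry_out:
  rows:
    - [3,-5,-30,-0.13,1]
    - [3,-1,-30,-0.14,1]
    - [4,2,-29,-0.13,1]
    - [25,0,0,0,1]
    - [25,0,0,0,1]
    - [25,0,0,0,1]
    - [25,0,0,0,1]
    - [0,0,0,0,1]

```text
clock: 11.9
position: [498.4, 242.6, 209.5]
tcp_rot: [[-0.004, 0.936, 0.353], [-0.003, 0.353, -0.936], [-1.0, -0.005, 0.001]]
contact_force: [0.1, 0.3, -0.3]
finger_gap: 0.1
```

```bash
cat > snap.py <<'E'
import sys
from rig import arm
from h import *
st=np.load('fit.npz')['st']; n=sys.argv[1]
cs=load(arm,'scene'); ct=load(arm,'top'); s=arm.sense(); p=s['position']; R=s['tcp_rot']
f=s['contact_force']; fl=toloc([0,0,st[2]],f[None])[0]
print(s['clock'],np.round(p,1),np.arctan2(R[1,1],R[0,1]),s['finger_gap'],'F stand',np.round(fl,1),round(f[2],1),'tcp stand',toloc(st,p[None]))
a=cv2.resize(cs['img'][150:300,200:350],(400,400),interpolation=cv2.INTER_CUBIC); b=cv2.resize(ct['img'][110:260,150:300],(400,400),interpolation=cv2.INTER_CUBIC)
cv2.imwrite(f'pics/{n}.png',np.hstack([a,b]))
E
python3 snap.py p0
```

```text
12.0 [500.3 243.3 211.6] 0.36054184296946507 -0.2259631776708322 F stand [0.4 0.9] 0.0 tcp stand [[-177.41283769   -2.81535165]]
```

View pics/p0.png

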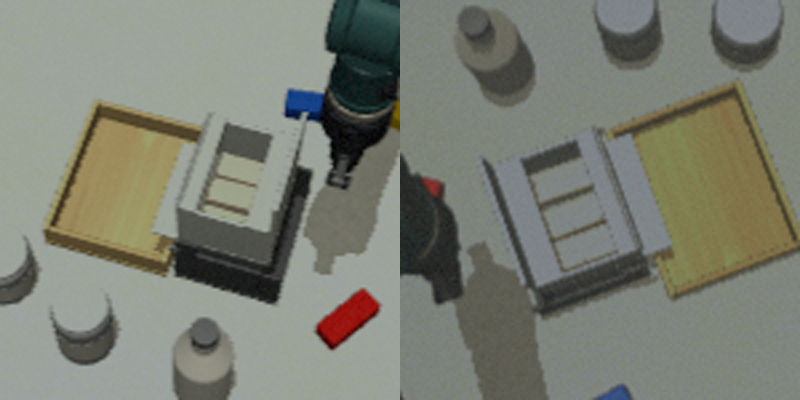

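carry_out:
  rows:
    - [16,3,0,0,1]
    - [0,0,8,0,1]
    - [0,0,8,0,1]
    - [0,0,8,0,1]
    - [0,0,6,0,1]
    - [0,0,4,0,1]
    - [0,0,3,0,1]
    - [0,0,3,0,1]

```text
clock: 13.0
position: [517.0, 207.1, 195.3]
tcp_rot: [[-0.0, 0.935, 0.354], [0.0, 0.354, -0.935], [-1.0, -0.0, -0.0]]
contact_force: [-0.1, -0.8, -0.1]
finger_gap: -0.0
```

```bash
python3 snap.py p1
```

```text
13.1 [517.1 206.8 195.3] 0.36075029301722455 0.09996106056442552 F stand [-0.6 -0.8] -0.6 tcp stand [[-1.37358692e+02  3.08306537e-02]]
```

View pics/p1.png

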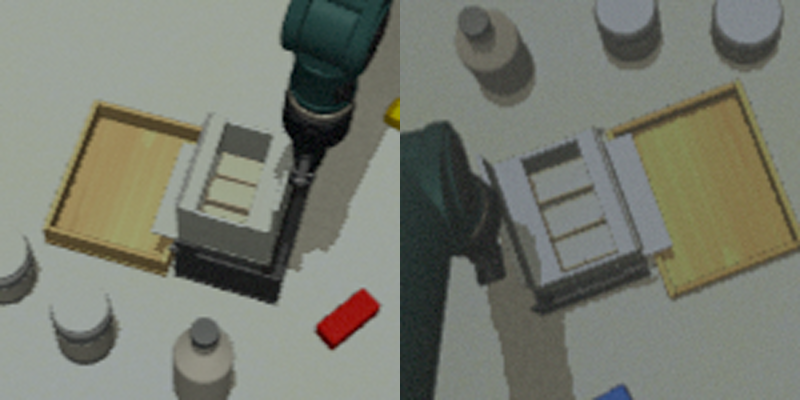

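carry_out:
  rows:
    - [0,0,2,0,1]
    - [0,0,2,0,1]
    - [0,0,2,0,1]
    - [0,0,1,0,1]
    - [0,0,1,0,1]
    - [0,0,0,0,1]
    - [0,0,0,0,1]
    - [0,0,0,0,1]

```text
clock: 14.1
position: [519.1, 201.6, 195.3]
tcp_rot: [[-0.001, 0.935, 0.355], [0.002, 0.355, -0.935], [-1.0, -0.0, -0.002]]
contact_force: [-1.9, 4.3, 0.9]
finger_gap: 0.3
```

```bash
python3 snap.py p2
```

```text
14.2 [519.  201.7 195.3] 0.36260784311893685 0.31656204004303223 F stand [-6.3 -0.1] 1.5 tcp stand [[-1.31835491e+02 -2.84104733e-02]]
```

carry_out:
  rows:
    - [-3,0,4,0,1]
    - [-4,0,4,0,1]
    - [-3,0,4,0,1]
    - [-3,0,4,0,1]
    - [-3,0,4,0,1]
    - [-3,0,4,0,1]
    - [-3,0,4,0,1]
    - [-3,0,4,0,1]

```text
clock: 15.2
position: [530.1, 171.9, 220.4]
tcp_rot: [[-0.002, 0.935, 0.355], [0.003, 0.355, -0.935], [-1.0, -0.001, -0.003]]
contact_force: [-2.3, 5.0, 1.1]
finger_gap: -0.4
```

```bash
python3 snap.py p3
```

```text
15.3 [530.4 171.4 220.7] 0.36177807741334883 0.3583176735458595 F stand [-5.6 -1.1] 2.4 tcp stand [[-99.51749998  -0.10871815]]
```

View pics/p3.png

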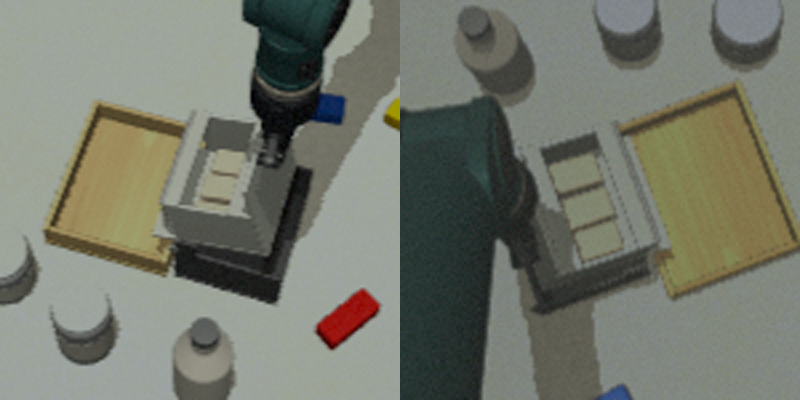

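carry_out:
  rows:
    - [-2,0,4,0,1]
    - [-2,0,4,0,1]
    - [-2,0,4,0,1]
    - [-2,0,4,0,1]
    - [-2,0,4,0,1]
    - [-2,0,4,0,1]
    - [-2,0,3,0,1]
    - [-1,0,3,0,1]

```text
clock: 16.3
position: [541.3, 142.2, 235.6]
tcp_rot: [[-0.001, 0.935, 0.354], [0.001, 0.354, -0.935], [-1.0, -0.001, -0.001]]
contact_force: [-3.8, 3.5, 4.4]
finger_gap: -0.2
```

```bash
python3 snap.py p4
```

```text
16.4 [541.6 141.6 235.8] 0.3606814131514684 -0.2775789656621166 F stand [-5.2 -1.4] 5.5 tcp stand [[-67.70907422  -0.16056789]]
```

View pics/p4.png

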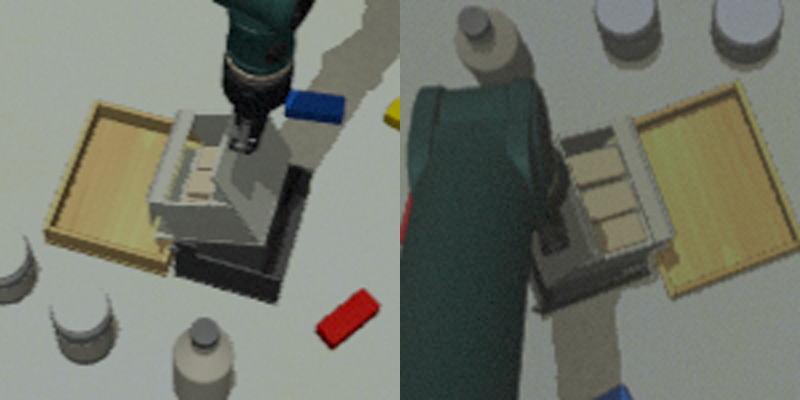

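carry_out:
  rows:
    - [-1,0,3,0,1]
    - [-1,0,3,0,1]
    - [-1,0,3,0,1]
    - [-1,0,2,0,1]
    - [-1,0,2,0,1]
    - [0,0,2,0,1]
    - [0,0,0,0,1]
    - [0,0,0,0,1]

```text
clock: 17.4
position: [546.9, 127.6, 240.3]
tcp_rot: [[-0.0, 0.936, 0.353], [-0.0, 0.353, -0.936], [-1.0, -0.0, -0.0]]
contact_force: [-2.4, 1.5, 3.0]
finger_gap: -0.5
```

```bash
python3 snap.py p5
```

```text
17.5 [546.9 127.7 240.3] 0.3612827686637934 0.13204239663040107 F stand [-2.4 -2.6] 4.2 tcp stand [[-52.78299694  -0.08652019]]
```

View pics/p5.png

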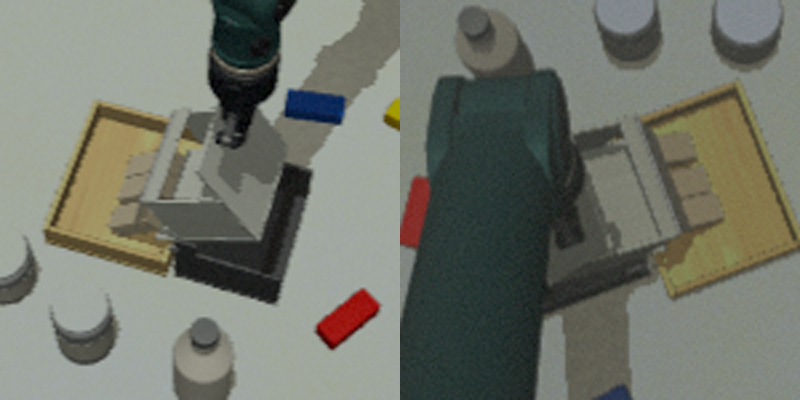

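carry_out:
  rows:
    - [0,0,0,0,1]
    - [0,0,0,0,1]
    - [0,0,0,0,1]
    - [0,0,0,0,1]
    - [0,0,0,0,1]
    - [0,0,0,0,1]
    - [0,0,0,0,1]
    - [0,0,0,0,1]

```text
clock: 18.5
position: [547.0, 127.5, 240.3]
tcp_rot: [[-0.0, 0.936, 0.353], [-0.0, 0.353, -0.936], [-1.0, -0.0, -0.0]]
contact_force: [-3.8, 2.8, 3.5]
finger_gap: -0.1
```

```bash
python3 snap.py p6; python3 - <<'E'
import cv2,sys
a=cv2.imread('pics/p6.png')
E
python3 - <<'E'
from rig import arm
from h import *
st=np.load('fit.npz')['st']
c=load(arm,'scene'); d=load(arm,'top')
a=cv2.resize(c['img'][180:250,210:290],None,fx=5,fy=5,interpolation=cv2.INTER_CUBIC)
b=cv2.resize(d['img'][140:230,225:305],None,fx=4.9,fy=4.9,interpolation=cv2.INTER_CUBIC)
h=max(a.shape[0],b.shape[0]); a=cv2.copyMakeBorder(a,0,h-a.shape[0],0,0,0)
b=cv2.copyMakeBorder(b,0,h-b.shape[0],0,0,0)
cv2.imwrite('pics/p6z.png',np.hstack([a,b]))
E
```

```text
18.6 [547.  127.6 240.3] 0.36101651832889675 0.082651781617512 F stand [-2.4 -2.7] 3.5 tcp stand [[-52.67223182  -0.08271176]]
```

View pics/p6z.png

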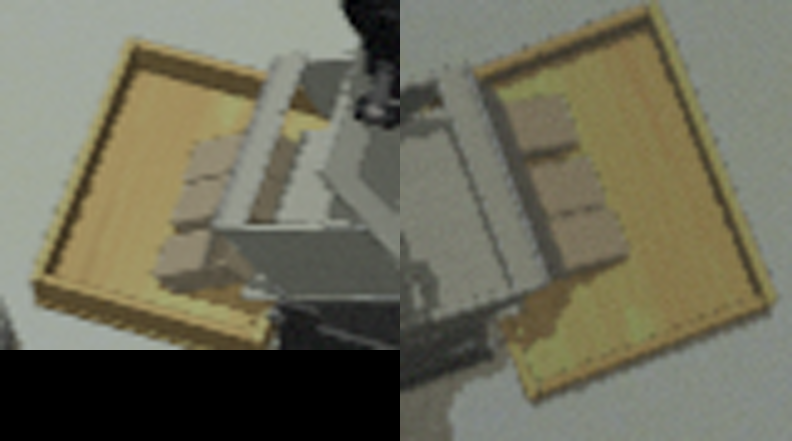

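carry_out:
  rows:
    - [-1,0,3,0,1]
    - [-1,0,3,0,1]
    - [-1,0,3,0,1]
    - [-1,0,3,0,1]
    - [0,0,2,0,1]
    - [0,0,2,0,1]
    - [0,0,0,0,1]
    - [0,0,0,0,1]

```text
clock: 19.7
position: [553.1, 112.8, 244.8]
tcp_rot: [[0.001, 0.935, 0.353], [0.0, 0.353, -0.935], [-1.0, 0.001, -0.0]]
contact_force: [-1.7, 1.8, 5.5]
finger_gap: 0.1
```

```bash
cat > z.py <<'E'
import sys
from rig import arm
from h import *
st=np.load('fit.npz')['st']
c=load(arm,'scene'); d=load(arm,'top'); s=arm.sense(); p=s['position']
fl=toloc([0,0,st[2]],s['contact_force'][None])[0]; print(s['clock'],toloc(st,p[None])[0],p[2],'F',fl,s['contact_force'][2])
a=cv2.resize(c['img'][180:250,210:290],None,fx=5,fy=5,interpolation=cv2.INTER_CUBIC)
b=cv2.resize(d['img'][140:230,225:305],None,fx=4.9,fy=4.9,interpolation=cv2.INTER_CUBIC)
h=max(a.shape[0],b.shape[0]); a=cv2.copyMakeBorder(a,0,h-a.shape[0],0,0,0)
b=cv2.copyMakeBorder(b,0,h-b.shape[0],0,0,0)
im=np.hstack([a,b]); im=np.clip(im.astype(float)*1.5,0,255).astype(np.uint8)
cv2.imwrite('pics/%s.png'%sys.argv[1],im)
E
python3 z.py p7
```

```text
19.8 [-36.7925526    0.46689706] 244.76837692451357 F [-2.03713827 -0.05672565] 5.988509978956422
```

View pics/p7.png

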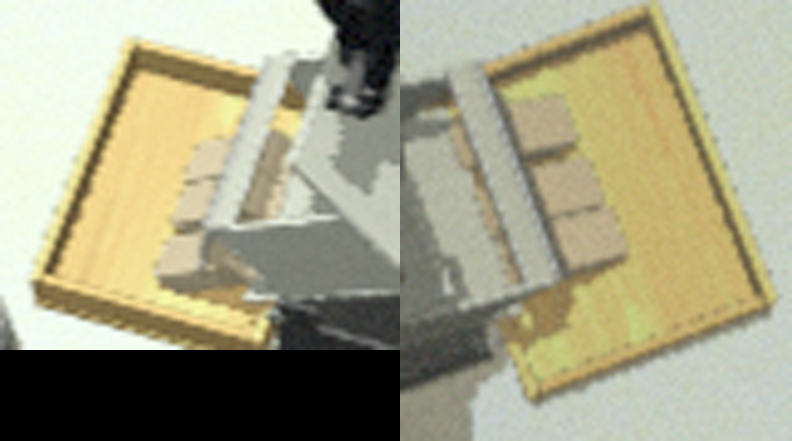

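```bash
python3 - <<'E'
from rig import arm
from h import *
st=np.load('fit.npz')['st']; c=load(arm,'top'); cs=load(arm,'scene')
for nm,u in (('front top corner bar+y',(575,95)),('front corner bar-y',(627,250)),('rear strip left',(455,125)),('rear near bottom',(512,270))):
    px=(225+(u[0]-400)/4.9,140+u[1]/4.9)
    print(nm,[ (z,np.round(toloc(st,ray(c,px,z)[None])[0],0).tolist()) for z in (8,36,60,85)])
for nm,u in (('front top',(197,140)),('front bot near',(158,285)),('front top near',(165,240)),('side near rear low',(255,280))):
    px=(210+u[0]/5,180+u[1]/5)
    print(nm,[ (z,np.round(toloc(st,ray(cs,px,z)[None])[0],0).tolist()) for z in (8,36,60,85)])
E
```

```text
front top corner bar+y [(8, [110.0, 58.0]), (36, [108.0, 53.0]), (60, [106.0, 48.0]), (85, [104.0, 43.0])]
front corner bar-y [(8, [105.0, -50.0]), (36, [103.0, -53.0]), (60, [101.0, -55.0]), (85, [100.0, -58.0])]
rear strip left [(8, [29.0, 68.0]), (36, [29.0, 62.0]), (60, [29.0, 57.0]), (85, [29.0, 52.0])]
rear near bottom [(8, [30.0, -35.0]), (36, [30.0, -38.0]), (60, [30.0, -41.0]), (85, [30.0, -44.0])]
front top [(8, [105.0, -64.0]), (36, [99.0, -50.0]), (60, [94.0, -37.0]), (85, [89.0, -24.0])]
front bot near [(8, [94.0, 56.0]), (36, [88.0, 69.0]), (60, [83.0, 79.0]), (85, [78.0, 90.0])]
front top near [(8, [101.0, 21.0]), (36, [95.0, 34.0]), (60, [90.0, 45.0]), (85, [85.0, 57.0])]
side near rear low [(8, [29.0, 32.0]), (36, [25.0, 45.0]), (60, [21.0, 56.0]), (85, [17.0, 67.0])]
```

carry_out:
  rows:
    - [0,0,-3,0,1]
    - [1,0,-4,0,1]
    - [1,0,-4,0,1]
    - [1,0,-4,0,1]
    - [1,0,-4,0,1]
    - [1,0,-4,0,1]
    - [2,0,-4,0,1]
    - [2,0,-4,0,1]

```text
clock: 20.9
position: [541.8, 143.1, 235.7]
tcp_rot: [[0.0, 0.935, 0.354], [0.002, 0.354, -0.935], [-1.0, 0.001, -0.001]]
contact_force: [-1.4, 5.1, 6.1]
finger_gap: 0.1
```

```bash
python3 z.py p8
```

```text
21.0 [-69.67404093   0.56728771] 235.46474566752602 F [-4.85641099  0.14730674] 6.439212717497424
```

View pics/p8.png

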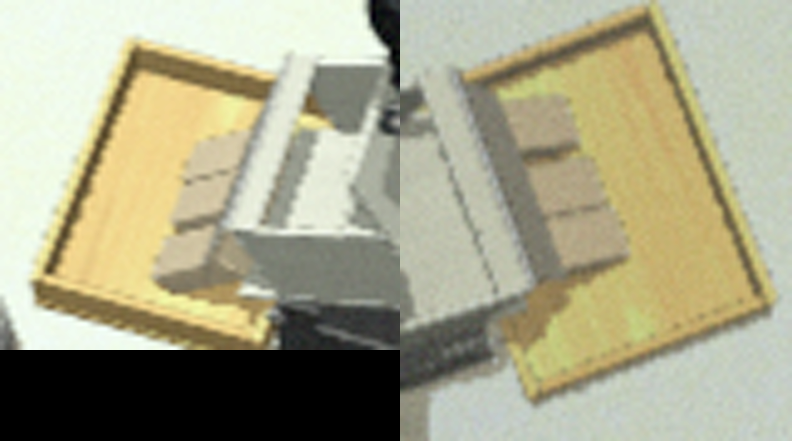

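carry_out:
  rows:
    - [2,0,-4,0,1]
    - [2,0,-5,0,1]
    - [2,0,-5,0,1]
    - [2,0,-5,0,1]
    - [3,0,-5,0,1]
    - [3,0,-5,0,1]
    - [3,0,-4,0,1]
    - [3,0,-4,0,1]

```text
clock: 22.0
position: [528.4, 179.0, 215.5]
tcp_rot: [[-0.0, 0.935, 0.354], [0.003, 0.354, -0.935], [-1.0, 0.001, -0.003]]
contact_force: [-2.3, 7.8, 7.6]
finger_gap: -0.1
```

```bash
python3 snap.py p9
```

```text
22.1 [528.2 179.5 215.2] 0.36333413005285575 -0.1355942499091321 F stand [-8.   1.3] 6.1 tcp stand [[-107.83754333    0.73970239]]
```

View pics/p9.png

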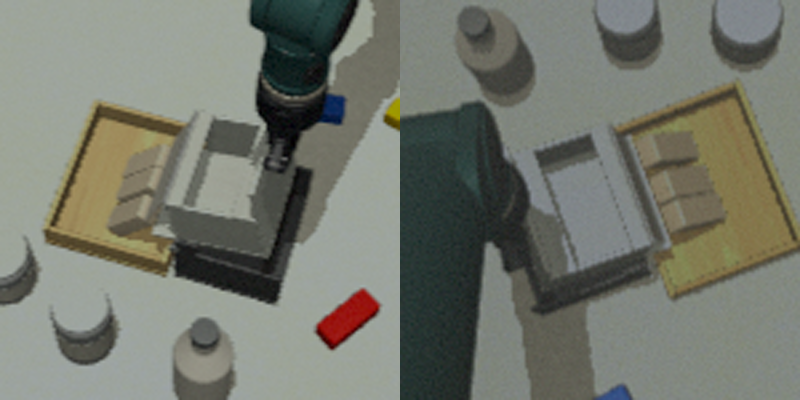

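```bash
python3 z.py p10
```

```text
22.2 [-107.51668503    0.73334834] 215.438084959454 F [-8.095855    0.43344363] 7.294629945009957
```

View pics/p10.png

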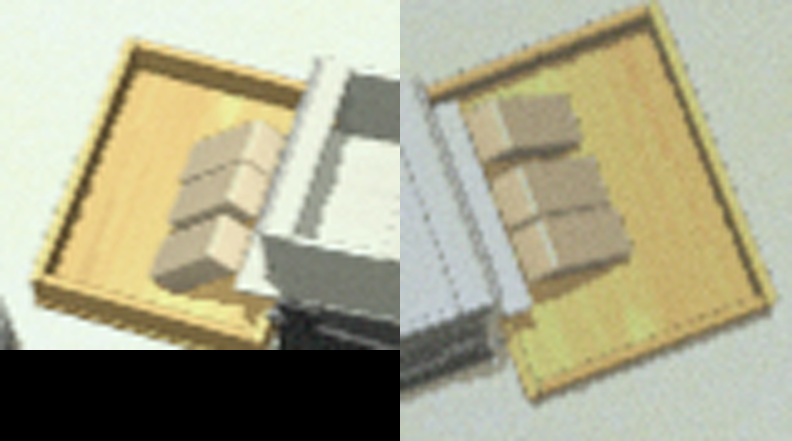

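carry_out:
  rows:
    - [2,0,-3,0,1]
    - [3,0,-3,0,1]
    - [2,0,-3,0,1]
    - [3,0,-3,0,1]
    - [3,0,-3,0,1]
    - [3,0,-3,0,1]
    - [2,0,-3,0,1]
    - [2,0,-3,0,1]

```text
clock: 23.2
position: [519.8, 202.0, 195.3]
tcp_rot: [[-0.0, 0.935, 0.356], [0.003, 0.356, -0.935], [-1.0, 0.001, -0.003]]
contact_force: [-0.8, 4.4, 2.8]
finger_gap: -0.1
```

```bash
python3 z.py p11
```

```text
23.3 [-131.58633027    0.47788612] 195.04035541100845 F [-7.29729064  1.0599935 ] 3.9351871496797184
```

View pics/p11.png

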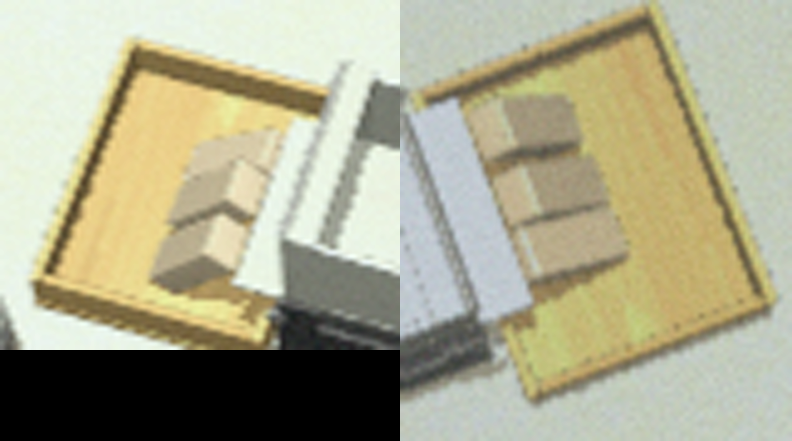

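carry_out:
  rows:
    - [0,0,-2,0,1]
    - [0,0,-2,0,1]
    - [0,0,-2,0,1]
    - [0,0,-3,0,1]
    - [0,0,-5,0,1]
    - [0,0,-10,0,1]
    - [0,0,-20,0,1]
    - [0,0,-20,0,1]

```text
clock: 24.3
position: [496.8, 260.5, 195.3]
tcp_rot: [[-0.0, 0.935, 0.354], [0.0, 0.354, -0.935], [-1.0, 0.0, -0.0]]
contact_force: [-0.6, 0.4, 0.2]
finger_gap: 0.0
```

carry_out:
  rows:
    - [-20,0,-5,0,1]
    - [-40,0,0,0,1]
    - [-40,0,0,0,1]
    - [-40,0,0,0,1]
    - [0,0,0,0,1]
    - [0,0,0,0,1]
    - [0,0,0,0,1]
    - [0,0,0,0,1]

```text
clock: 25.3
position: [495.1, 263.1, 334.1]
tcp_rot: [[-0.002, 0.935, 0.353], [-0.001, 0.353, -0.935], [-1.0, -0.002, 0.001]]
contact_force: [-0.5, 0.4, -0.1]
finger_gap: 0.3
```

```bash
python3 snap.py p12; python3 z.py p12z; python3 - <<'E'
from h import *
from rig import arm
st=np.load('fit.npz')['st']; 
cs=load(arm,'scene')
im=cv2.resize(cs['img'][150:290,195:345],None,fx=4,fy=4,interpolation=cv2.INTER_CUBIC)
im=np.clip(im*1.4,0,255).astype(np.uint8)
for b,col in((box(-120,0,-69,69,80,169),(0,255,0)),(box(0,35,-69,69,75,80),(255,255,0))): draw(im,cs,st,b,col,4,(195,150))
tr=np.r_[Tw(st,[[93,-15,0]])[0,:2],st[2]]
draw(im,cs,tr,box(-85,85,-105,105,0,45),(255,0,255),4,(195,150))
cv2.imwrite('pics/p12o.png',im)
E
```

```text
25.4 [495.5 263.1 334.6] 0.3608557815388022 -0.06353724484208557 F stand [0.3 0.6] -1.1 tcp stand [[-197.6286895    -0.32176252]]
25.5 [-1.97566262e+02 -1.10874949e-01] 334.9131083293772 F [-0.80134669  1.1647674 ] 0.03151667881414068
```

View pics/p12z.png

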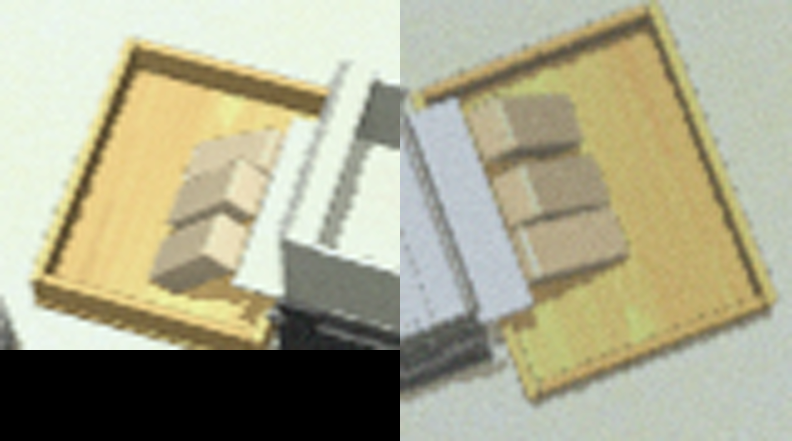

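View pics/p12o.png

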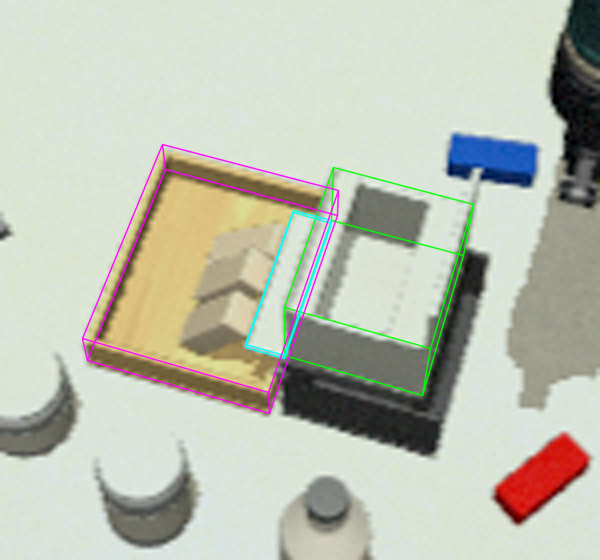

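```bash
python3 - <<'E'
from h import *
from rig import arm
cs=load(arm,'scene');ct=load(arm,'top')
f=lambda im,x,y,w,h:np.clip(cv2.resize(im[y:y+h,x:x+w],None,fx=9,fy=9,interpolation=cv2.INTER_LANCZOS4)*1.6,0,255).astype(np.uint8)
a=f(cs['img'],237,198,40,44); b=f(ct['img'],234,156,42,44)
cv2.imwrite('pics/z9.png',np.hstack([a,b])); print(a.shape,b.shape)
E
```

```text
(396, 360, 3) (396, 378, 3)
```

View pics/z9.png

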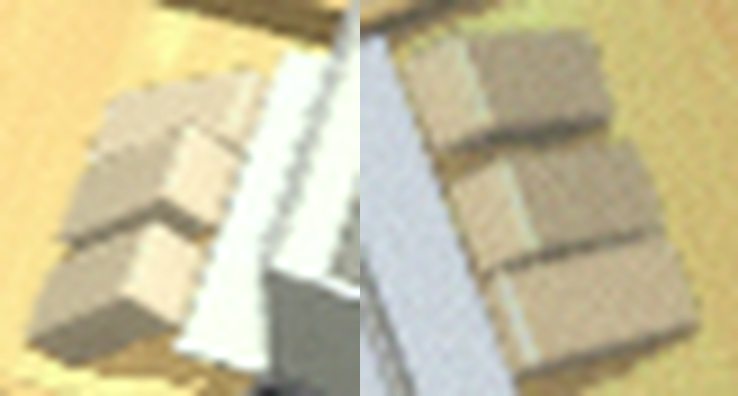

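```bash
python3 - <<'E'
from h import *
from rig import arm
st=np.load('fit.npz')['st']; cs=load(arm,'scene');ct=load(arm,'top')
def P(c): T=np.linalg.inv(c['world_from_camera']); K=np.array([[c['fx'],0,c['cx']],[0,c['fy'],c['cy']],[0,0,1]]); return K@T[:3]
T9=lambda x,y:(234+(x-360)/9-.45,156+y/9-.45); S9=lambda x,y:(237+x/9-.45,198+y/9-.45)
L=[('+y bar ridge+',T9(465,35),S9(125,295)),('+y bar ridge-',T9(490,135),S9(155,225)),('+y front+',T9(590,32),S9(28,343)),
('mid ridge+',T9(508,165),S9(160,202)),('mid ridge-',T9(535,245),S9(190,127)),
('-y front-',T9(697,325),S9(110,95)),('-y rear-top -',T9(530,362),S9(232,75)),]
for n,t,s in L:
    X=cv2.triangulatePoints(P(ct),P(cs),np.array(t).reshape(2,1),np.array(s).reshape(2,1)); X=(X[:3]/X[3]).ravel()
    print(n,np.round(toloc(st,X[None])[0]),round(X[2]), np.round(proj(ct,X)[0]-t,1))
E
```

```text
+y bar ridge+ [59. 59.] 87 [-0.5  0.3]
+y bar ridge- [57. 25.] 84 [ 0. -0.]
+y front+ [102.  58.] 18 [-0.6  0.4]
mid ridge+ [59. 14.] 81 [-0.  0.]
mid ridge- [ 56. -16.] 90 [-0.2  0.1]
-y front- [102. -53.] 28 [ 0.2 -0.1]
-y rear-top - [ 46. -49.] 79 [ 1.1 -0.8]
```

```bash
python3 - <<'E'
from rig import arm
from plan import plan
from h import *
st=np.load('fit.npz')['st']
s=arm.sense(); print(s['clock'])
a=Tw(st,[[-20,-60,335],[174,-15,300],[174,-15,120]])
print(a)
plan(s,[(*a[0],-0.35,6),(*a[1],st[2],6),(*a[2],st[2],4)],grip=0,rd=(0,2))
E
```

```text
25.75
[[502.44210794  75.84175067 335.        ]
 [613.06969022 -89.75576754 300.        ]
 [613.06969022 -89.75576754 120.        ]]
[[0.0, -10.0, 30.0, 0.12, 0.0], [0.0, -6.0, 30.0, 0.12, 0.0], [0.0, -3.0, 31.0, 0.12, 0.0], [0.0, 1.0, 32.0, 0.11, 0.0], [0.0, 4.0, 31.0, 0.12, 0.0], [0.0, 9.0, 30.0, 0.12, 0.0], [6.0, 27.0, 20.0, 0.14, 0.0], [6.0, 29.0, 15.0, 0.15, 0.0]]
[[6.0, 31.0, 11.0, 0.14, 0.0], [6.0, 32.0, 7.0, 0.14, 0.0], [5.0, 34.0, 2.0, 0.15, 0.0], [6.0, 33.0, -3.0, 0.14, 0.0], [45.0, 0.0, 0.0, 0.0, 0.0], [45.0, 0.0, 0.0, 0.0, 0.0], [45.0, 0.0, 0.0, 0.0, 0.0], [45.0, 0.0, 0.0, 0.0, 0.0]]
end [613.6 -90.  120.3] -1.209
```

carry_out:
  rows:
    - [0,-10,30,0.12,0]
    - [0,-6,30,0.12,0]
    - [0,-3,31,0.12,0]
    - [0,1,32,0.11,0]
    - [0,4,31,0.12,0]
    - [0,9,30,0.12,0]
    - [6,27,20,0.14,0]
    - [6,29,15,0.15,0]

```text
clock: 26.75
position: [540.3, 19.7, 323.5]
tcp_rot: [[0.001, 0.8, -0.6], [0.001, -0.6, -0.8], [-1.0, 0.0, -0.001]]
contact_force: [0.6, 0.5, -0.2]
finger_gap: 42.8
```

carry_out:
  rows:
    - [6,31,11,0.14,0]
    - [6,32,7,0.14,0]
    - [5,34,2,0.15,0]
    - [6,33,-3,0.14,0]
    - [45,0,0,0,0]
    - [45,0,0,0,0]
    - [45,0,0,0,0]
    - [45,0,0,0,0]

```text
clock: 27.75
position: [614.0, -89.7, 119.0]
tcp_rot: [[0.001, 0.355, -0.935], [0.0, -0.935, -0.355], [-1.0, 0.0, -0.001]]
contact_force: [0.6, -0.1, -0.0]
finger_gap: 42.8
```

```bash
python3 snap.py q0
```

```text
27.85 [610.2 -88.4 115.9] -1.208528212226634 42.41709990968304 F stand [-1.5 -0.5] 1.0 tcp stand [[171.71900112 -17.17033238]]
```

View pics/q0.png

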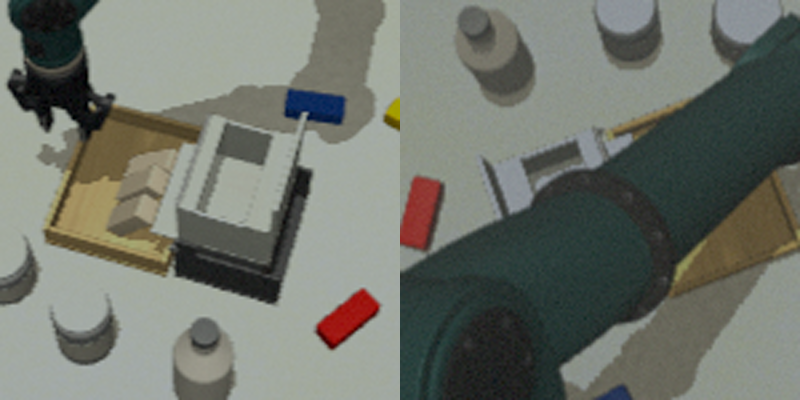

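carry_out:
  rows:
    - [30,2,0,0,0]
    - [30,0,0,0,0]
    - [20,0,0,0,0]
    - [11,0,0,0,0]
    - [0,0,0,0,1]
    - [0,0,0,0,1]
    - [0,0,0,0,1]
    - [0,0,0,0,1]
  force: 60

```text
clock: 28.85
position: [614.7, -91.6, 30.3]
tcp_rot: [[0.001, 0.355, -0.935], [0.001, -0.935, -0.355], [-1.0, -0.0, -0.001]]
contact_force: [-0.8, 1.6, 6.5]
finger_gap: 6.3
```

carry_out:
  rows:
    - [0,0,0,0,1]
    - [0,3,0,0,1]
    - [0,4,0,0,1]
    - [0,4,0,0,1]
    - [0,4,0,0,1]
    - [0,4,0,0,1]
    - [0,0,0,0,1]
    - [0,0,0,0,1]

```text
clock: 29.85
position: [620.0, -103.1, 30.3]
tcp_rot: [[-0.004, 0.357, -0.934], [0.011, -0.934, -0.357], [-1.0, -0.012, -0.001]]
contact_force: [-5.0, 10.5, 13.5]
finger_gap: 6.4
```

```bash
python3 snap.py q1
```

```text
29.95 [ 620.  -103.    30.3] -1.2059039621149812 6.357724974716673 F stand [-11.   -0.3] 13.9 tcp stand [[188.87894969 -13.17825899]]
```

View pics/q1.png

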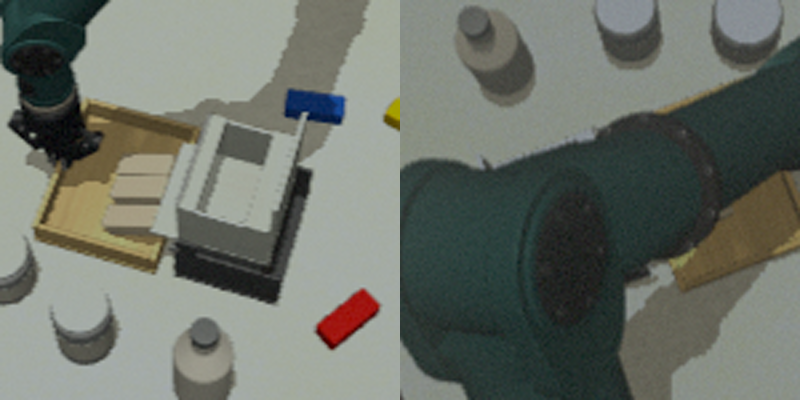

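carry_out:
  rows:
    - [0,0,0,0,0.6]
    - [0,0,0,0,0]
    - [0,0,0,0,0]
    - [0,0,0,0,0]
    - [-20,0,0,0,0]
    - [-40,0,0,0,0]
    - [-50,0,0,0,0]
    - [-50,0,0,0,0]

```text
clock: 30.95
position: [620.9, -110.0, 192.0]
tcp_rot: [[0.001, 0.353, -0.936], [-0.0, -0.936, -0.353], [-1.0, 0.001, -0.001]]
contact_force: [0.6, -0.4, 0.9]
finger_gap: 42.3
```

carry_out:
  rows:
    - [-40,20,40,0,0]
    - [0,25,50,0,0]
    - [0,25,50,0,0]
    - [0,25,50,0,0]
    - [0,25,50,0,0]
    - [0,0,0,0,0]
    - [0,0,0,0,0]
    - [0,0,0,0,0]

```text
clock: 31.95
position: [440.3, -305.7, 229.5]
tcp_rot: [[0.001, 0.356, -0.934], [0.0, -0.934, -0.356], [-1.0, -0.0, -0.001]]
contact_force: [0.2, 0.0, -0.5]
finger_gap: 42.8
```

```bash
python3 - <<'E'
from h import *
from rig import arm
from scipy.optimize import least_squares
st=np.load('fit.npz')['st']; cs=load(arm,'scene');ct=load(arm,'top'); s=arm.sense(); print(s['clock'],s['position'],s['contact_force'])
tr=np.r_[Tw(st,[[108,-14,0]])[0,:2],st[2]]
out=[]
for c,o in((cs,(195,150)),(ct,(165,110))):
    im=cv2.resize(c['img'][o[1]:o[1]+140,o[0]:o[0]+140],None,fx=2.8,fy=2.8,interpolation=cv2.INTER_CUBIC); im=np.clip(im*1.4,0,255).astype(np.uint8)
    draw(im,c,st,box(-120,0,-69,69,80,169),(0,255,0),2.8,o)
    draw(im,c,tr,box(-85,85,-105,105,0,45),(255,0,255),2.8,o); out.append(im)
cv2.imwrite('pics/f0.png',np.hstack(out))
cv2.imwrite('pics/f_top.png',ct['img'])
E
```

```text
32.05 [ 440.1428781  -305.6670875   229.25624193] [0.19102286 1.07340485 0.45878198]
```

View pics/f0.png

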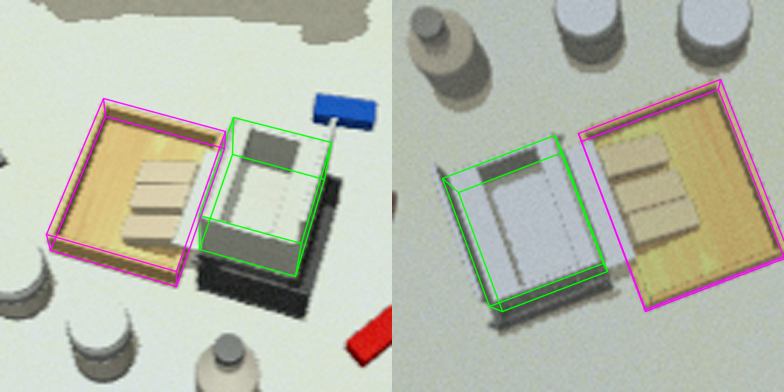

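View pics/f_top.png

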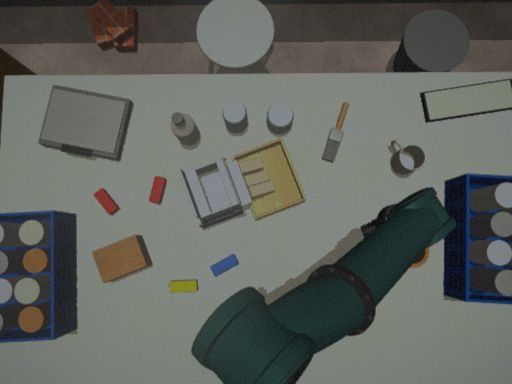

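```bash
python3 -c "
from rig import arm
print(arm.sign_off()); print(arm.sense()['clock'])"
```

```text
the job is handed in; nothing more can be done
None
the job is handed in; nothing more can be done
```

The soap is in the tray, the caddy is back down with its flap closed, and I handed the job in at about 32 s. I was given no verdict.

- **Tray:** I gripped the far wall, slid the tray round and up to the stand, and left it square at about x = 93 mm, y = -15 mm in the stand's frame.
- **Tipping:** I pushed the back board to about 0.54 rad. The bars had slid out by then, and I went on to about 0.65 rad to be sure before easing the caddy down over about 3.5 s.
- **Mend:** after lowering, at least two of the bars were leaning steeply on the spout lip instead of lying down. I gripped the far wall again and drew the tray about 15 mm forward, and they dropped flat.

**Last checks:**
- Pictures from both cameras show all three bars flat inside the tray.
- The tray is level at about x = 108 mm, y = -14 mm.
- The caddy matches its upright outline, and no flap is sticking out over the lip.
- The bystanders are where they started, judged by eye only. The arm half hid the tape in the last top view, but no move went near it.
- The tool was clear with no contact force.

I judged the caddy tilt from the fingertip position and the pictures, and the flap from the pictures alone. Neither joint was read directly.

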